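Pack the row and hold the pusher knob on the third click

ROBOT

A 6-joint arm with a two-finger parallel gripper is mounted at the origin on the work surface. World frame = base frame: x ahead of the robot, y to its left, z up, the work surface at z = 0. Lengths are in mm, angles in degrees, forces in N, time in s.
With the tool pointing down it reaches from about 150 to 775 mm from the base axis. Payload 6.1 kg.
Tool frame: the origin (TCP) lies between the finger pads; the fingertips stand 22 mm ahead of it and the grasp point (between the pads) lies 3 mm ahead of it; z points along the fingers, x is the direction in which the jaws open and shut, and the axes are right-handed (so a half turn about z gives the same grasp; the last joint's range is limited). The gripper opens to 85 mm and grips with 20 to 120 N. Pads are 22 mm wide; open, the fingers measure 114 mm over their backs; the gripper's body (76 mm by 85 mm) begins 54 mm behind the grasp point. The pads swing forward as they close: fully open they stand 13 mm farther back than shut.
Start: joints at [-75.115, 7.208, -2.269, 80.523, 0, 90], TCP at [134.86, -507.367, 253.295] pointing down, gripper open.
Joint ranges: [-155.77, 155.77], [-54.66, 111.73], [-72.52, 77.12], [-102.08, 115.82], [-83.92, 84.16], [-180, 180]. Speed limits (degrees/s): [136.94, 136.94, 172.46, 180, 180, 180].

INTERFACE

Orientations are given as [roll, pitch, yaw] about the fixed x, y, z axes, in that order (R = Rz(yaw) Ry(pitch) Rx(roll)).
In Python, from station import robot gives the robot as it stands. The module is installed in compiled form; this text tells all that it offers.
- The arm moves only by the tool servo_tool, never from a script. Its argument "moves" is a list of rows, each a list of 6 numbers: the shift along the world's x, y, z as a fraction of full scale, then the turn, a rotation vector about the world's x, y, z as a fraction of full scale. A call has exactly 5 rows; each row shifts and turns the commanded pose from where the row before left it; what a row does not reach is not made up. Full scale, the value 1, is 150 mm for a shift and pi/4 rad for a turn. A row lasts 1/8 s, in which the tool goes at most 62.5 mm and 10.7 degrees, less where a joint would pass 70% of its speed; a pose out of reach is approached as far as the arm can. A call with a number of a shift or a turn outside -1 to 1 is refused whole. A call with a gripper value outside its range is refused whole. "grip" is the opening, from 0 (shut) to 1 (fully open), set as the call begins (left out, the last holds). The fingers move at their own pace and stop on an object; "squeeze" is the grip in N (left out, the last holds). Time passes only in rows, so rows that do not move let the fingers close, or fill a call up. It gives the time, the measured TCP pose, the force and the opening at its end, in the units of the state.
- robot.read_state(): the state, without advancing time (a new reading comes with each control period).
- robot.snapshot(name): name is "side" or "top"; returns a dict with "color" (480x640x3 uint8, red, green, blue), "fovy" (degrees; the focal length in pixels is half the picture's height over the tangent of half this angle, whatever the lens; pixels are square), "cx", "cy" (the principal point, pixels), "k1" (the pictures are not rectified: a ray, as slopes to the right and down, at radius r is drawn at 1 + k1 r^2 times it, then the intrinsics apply), "extrinsics" (4x4, takes a point from world to camera coordinates). Camera axes: x right, y down, z forward; pixel columns grow to the right and rows downward; lengths in mm; the calibration is good to about 2 mm. A picture is of the moment at which its call begins. There is no depth.
- robot.close_job(): hands the job in, once; it reports no verdict.
Trained networks look in a picture, given as the dict that the camera call returned (one of the last four; its "shot" number tells which), for a name from the list of things; names that differ only in an ending like _2 or _b are one class to them, and where a whole thing is asked for, a point or a joint stands for the part that bears it (a point fixed in the world has none). Each returns a list of dicts, best first, with "conf" (0 to 1); they miss things now and then, are a little off and sometimes report something else, mostly with a low value. They report only what shows in the picture. A call takes as long as a camera call. They do not tell look-alikes from the thing itself.
- robot.look_for(picture, label): "xy" ([column, row] in pixels, amid what is visible of it).
- robot.trace(picture, label): "mask" (480x640 bool, what is visible of it) and "xy" ([column, row] in pixels, amid what is visible of it).
The state is a dict: "time": time; "joint_pos": joint angles; "joint_vel": joint speeds; "tau": joint torques, N m; "eef_pos": TCP position; "tcp_rot": TCP orientation; "force": force on the tool from outside, world axes, zero at the start; "wrist_torque": the same for the moment, N m; "finger_gap": opening from 0.0 (shut) to 1.0 (fully open).
Only numpy, scipy, OpenCV 4.12 (cv2) and the standard library are available. Lean on these libraries where they do the work, as an engineer would, in place of code of your own. Each camera call takes 0.05 s, during which the arm holds its last target.

TASK

Stand the loose chocolate carton and the red tin upright in the blue-railed tray of the packing jig, in the free space between the carton already packed there and the aluminium pusher, the loose carton lying the same way round as the packed one. Only then turn the black knob clockwise from home, feeling and counting the clicks, to the third stop (red mark) and not on to the fourth, so that the pusher closes the row up. The knob springs home if let go: finish while still gripping it, holding it steady on the third stop; leave the bowl, tub, jar and spatula alone.

Things in the scene. Friction and masses are not known exactly. Their poses are not given: they have to be found in the camera images.
- jig: Packing jig fixed to the table: white base plate 110 (x) x 310 (y) x 10 mm, z up. Origin on the table, 20 mm from the plate's centre along -y. The tray runs along y, from y = -120 mm (end wall) to +26 mm (pusher face, knob home), on x = 0, floor at z = 10 mm. Grey knob housing 90 x 94 mm, y = 75 to 169 mm, top at z = 50 mm; vertical knob axis at x = 0, y = 122 mm.
- tray_end (a point): Middle of the tray floor at the inner face of the blue end wall (top 50 mm above the table); axes as the jig, the tray runs along +y. Tray 66 mm wide between blue side rails 5 mm thick, rail tops 26 mm above the table. Free length 146 mm with the knob home, 128 mm at the third stop; the full row takes 124 mm.
- pusher (a joint): How far the aluminium pusher has advanced along the jig's -y from home, m. Plate 60 mm wide, 10 mm thick, 12 to 52 mm above the table. Driven by the knob, 6 mm per click: 0.018 at the third stop. It slides the goods together.
- knob (a joint): Black indexing knob, rad: 0 home, grows clockwise from above. A stop every 24 deg (0.419 rad): third (red mark) at 1.257, end of travel 2.18. Springs home: 0.065 Nm at home, +0.025 Nm per rad. Detent torque: +0.06 Nm a quarter of the way to the next stop, 0 half-way, -0.06 at three quarters, 0 on the stop, so at each click resistance rises then drops. Pushing goods adds up to 0.04 Nm.
- knob_grip (a point): Point to grip the knob: on its axis, 84 mm above the table. Grip bar 46 mm long, 14 mm thick, from 63 to 95 mm above the table, on a disc 44 mm across. The point turns with the knob: the bar is long in the point's x and gripped across its y; at home the axes are the jig's. White pointer on top at the -x end.
- carton_center (a point): Centre (half-way up) of the loose carton: kraft carton with a dark brown band and yellow label, 56 (x) x 34 (y) x 80 (z) mm, about 120 g, standing on the table; z up. In the tray its 56 mm side lies across the tray (along the jig's x).
- tin_center (a point): Centre (half-way up) of the round tin: red band, brass rim, 56 mm diameter, 76 mm high, about 140 g, standing on the table.
- packed_center (a point): Centre (half-way up) of the carton already in the tray, near its end wall: same carton, 56 x 34 x 80 mm, its 56 mm side across the tray.
- bowl: Bystander: steel bowl, 140 mm across, 70 mm high; origin under its centre.
- tub: Bystander: closed storage tub with blue-rimmed lid, 130 x 190 x 97 mm; origin under its centre.
- jar: Bystander: amber jar, 64 mm diameter, 100 mm high; origin under its centre.
- spatula: Bystander: spatula lying on the table along its x axis.
Mind the look-alikes: they are no part of the job. Leave any purple look-alike of the part that bears packed_center alone.

How it is judged:
By the outcome, as a careful person would: the job done as asked, in the order asked, and still so for the second after the job is handed in, while the arm keeps its last pose, push and grip.
It also fails if it takes over 72 s, if anything falls off the work surface, if the arm or the gripper's body presses on something with over 40 N, if the wrist force passes 120 N, or if a joint passes its speed limit or range.

## Working session

There is one attempt and no reset: what is moved stays moved. The work goes in short steps, Python scripts to look and compute and a tool call to move; the robot and the scene stay as the last step left them, time stands still between calls to the robot, and variables do not carry over. Pictures are saved under pics/ and viewed, and the job is handed in when it is done.

Besides the shell and the picture viewer there is one more tool, called after "Emit:" in YAML: its name, and indented under it one key for each argument. servo_tool: Moves the arm, as the interface text tells. Its arguments: {"type":"object","properties":{"moves":{"type":"array"},"grip":{"type":"number"},"squeeze":{"type":"number"}},"required":["moves"]}

```bash
ls; mkdir -p pics; cat > h.py <<'E'
import numpy as np, cv2, pickle
from station import robot
def K(p):
    f=240/np.tan(np.radians(p["fovy"])/2); return f
def proj(p,X):
    X=np.atleast_2d(X); E=np.array(p["extrinsics"]); c=X@E[:3,:3].T+E[:3,3]
    s=c[:,:2]/c[:,2:]; r2=(s**2).sum(1,keepdims=True); s=s*(1+p["k1"]*r2)
    return s*K(p)+[p["cx"],p["cy"]]
def ray(p,uv):
    s=(np.array(uv,float)-[p["cx"],p["cy"]])/K(p); d=s.copy()
    for _ in range(30): d=s/(1+p["k1"]*(d@d))
    E=np.array(p["extrinsics"]); R=E[:3,:3]
    return -R.T@E[:3,3], R.T@np.array([d[0],d[1],1.])
def atz(p,uv,z):
    o,d=ray(p,uv); return o+d*(z-o[2])/d[2]
def save(p,n):
    cv2.imwrite("pics/"+n+".png",p["color"][:,:,::-1])
E
python3 - <<'E'
from h import *
out={}
for n in("top","side"):
    p=robot.snapshot(n); save(p,n+"0"); pickle.dump(p,open(n+"0.pkl","wb"))
    print(n,{k:v for k,v in p.items() if k!="color"})
    for l in ["jig","knob","pusher","carton_center","tin_center","packed_center","bowl","tub","jar","spatula"]:
        print(l,[(np.round(r["xy"]).tolist(),round(r["conf"],2)) for r in robot.look_for(p,l)])
print(robot.read_state())
E
```

```text
pics
top {'fovy': 51.163949939253655, 'cx': 314.5950297130179, 'cy': 234.1055185673092, 'k1': -0.035437068874285854, 'extrinsics': array([[ 2.15784888e-02, -9.99577960e-01, -1.94492064e-02,
        -1.40571924e+01],
       [-9.80708024e-01, -1.73826968e-02, -1.94703911e-01,
         5.88242753e+02],
       [ 1.94283659e-01,  2.32754090e-02, -9.80669218e-01,
         1.05373097e+03],
       [ 0.00000000e+00,  0.00000000e+00,  0.00000000e+00,
         1.00000000e+00]]), 'shot': 1}
jig [([243.0, 253.0], 0.84)]
knob [([201.0, 239.0], 0.7), ([437.0, 226.0], 0.16)]
pusher [([240.0, 250.0], 0.78), ([301.0, 260.0], 0.36)]
carton_center [([447.0, 302.0], 0.72)]
tin_center [([436.0, 228.0], 0.66)]
packed_center [([301.0, 257.0], 0.81), ([270.0, 321.0], 0.76)]
bowl [([201.0, 238.0], 0.64), ([140.0, 311.0], 0.61)]
tub [([375.0, 157.0], 0.95)]
jar [([512.0, 220.0], 0.58)]
spatula [([132.0, 190.0], 0.93), ([437.0, 228.0], 0.43)]
side {'fovy': 48.11897201565918, 'cx': 320.95678864962053, 'cy': 241.28406455151364, 'k1': -0.16012460287060085, 'extrinsics': array([[-9.88497913e-01, -1.49712047e-01,  2
[... 718 characters left out ...]
.0], 0.81), ([334.0, 143.0], 0.31)]
{'time': 1.1, 'joint_pos': array([-7.51143387e+01,  7.20898883e+00, -2.26981128e+00,  8.05249786e+01,
        8.16080597e-04,  8.99997935e+01]), 'joint_vel': array([-0.01701325,  0.01957054,  0.07677091,  0.09796343, -0.0280084 ,
        0.02748149]), 'tau': array([ 1.06695024e-03, -4.35717666e+01,  3.53093398e+01,  1.37999436e-03,
       -8.99089741e-05,  9.21580678e-07]), 'eef_pos': array([ 134.86351373, -507.35012737,  253.27653091]), 'tcp_rot': array([-1.79999184e+02,  3.77874073e-03, -7.51141322e+01]), 'force': array([0.83259539, 0.06073487, 0.22746195]), 'wrist_torque': array([ 0.04317162,  0.04361146, -0.01672407]), 'finger_gap': 0.9993608609557628}
```

View pics/top0.png

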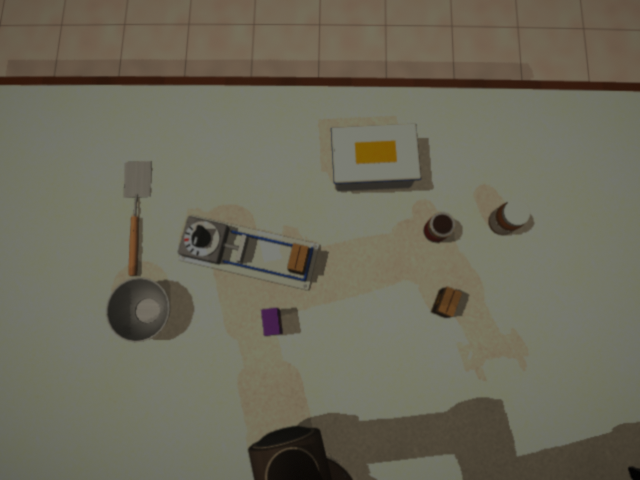

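View pics/side0.png

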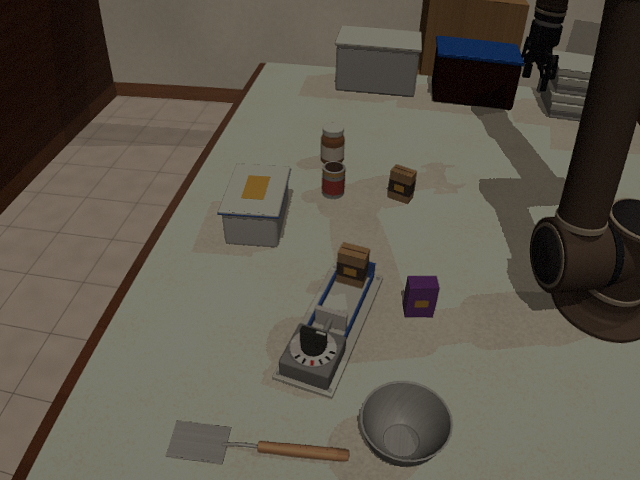

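The top picture shows the loose carton at (447,302), the packed carton at (298,258), a purple look-alike at (272,321), the red tin at (440,227), the jar at (512,218) and the knob at (201,237).
- **What could be taken for the carton:** the loose one at (447,302), the packed one at (298,258) and the purple one at (272,321). I choose the kraft carton at (447,302).
- **What could be taken for the tin:** the red tin at (440,227) and the amber jar with a white lid at (512,218). I choose the one at (440,227).

Next come the close crops and the measuring.

```bash
python3 - <<'E'
from h import *
t=pickle.load(open("top0.pkl","rb"));s=pickle.load(open("side0.pkl","rb"))
def crop(p,u,v,w,h,k):
    c=p["color"][v:v+h,u:u+w,::-1]; c=np.clip(c.astype(float)*1.6,0,255).astype(np.uint8)
    return cv2.resize(c,None,fx=k,fy=k,interpolation=cv2.INTER_CUBIC)
a=crop(t,170,205,160,90,5); b=crop(t,410,195,130,130,4); 
c=crop(s,260,230,140,170,3); d=crop(s,310,115,120,100,5)
for n,i in zip("abcd",(a,b,c,d)): cv2.imwrite(f"pics/c_{n}.png",i); print(i.shape)
E
```

```text
(450, 800, 3)
(520, 520, 3)
(510, 420, 3)
(500, 600, 3)
```

View pics/c_a.png

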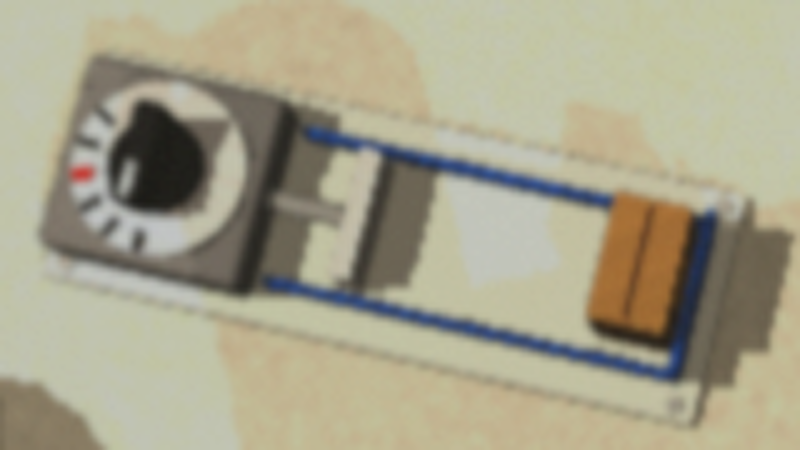

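View pics/c_b.png

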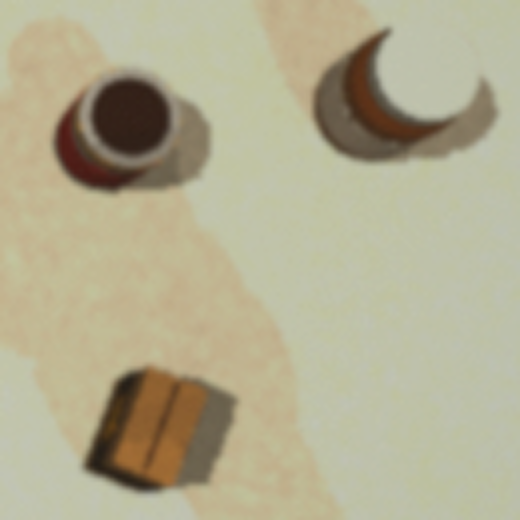

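View pics/c_c.png

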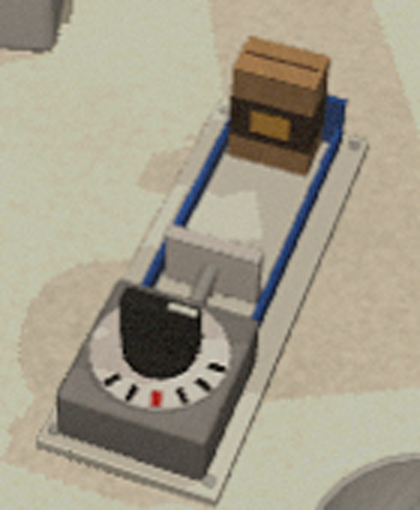

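View pics/c_d.png

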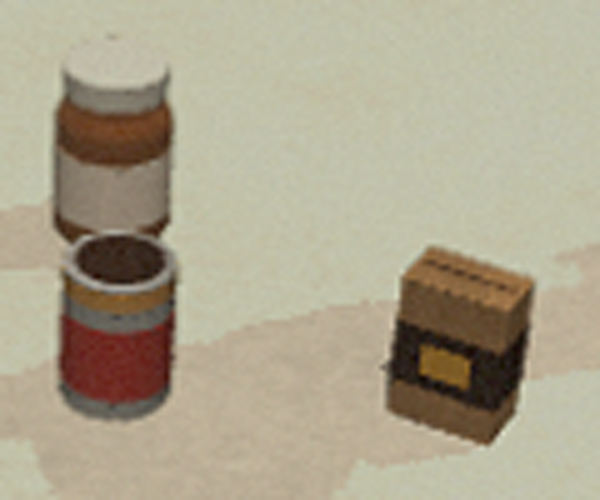

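```bash
cat > fit.py <<'E'
from h import *
from scipy.optimize import least_squares
t=pickle.load(open("top0.pkl","rb"));s=pickle.load(open("side0.pkl","rb"))
def uv(a,u0,v0,k): return (np.array(a,float)+.5)/k-.5+[u0,v0]
def fit(groups,x0,wh=True):
    def T(q,X):
        a=np.radians(q[2]);c,n=np.cos(a),np.sin(a); X=np.array(X,float)
        return np.c_[X[:,0]*c-X[:,1]*n+q[0],X[:,0]*n+X[:,1]*c+q[1],X[:,2]]
    f=lambda q:np.concatenate([(proj(p,T(q,X))-U).ravel() for p,X,U in groups])
    r=least_squares(f,x0,loss="soft_l1"); return r.x,f(r.x).reshape(-1,2)
A=(170,205,5);B=(410,195,4);C=(260,230,3);D=(310,115,5)
jt=(t,[(45,169,50),(45,75,50),(-45,75,50),(-45,169,50),(55,-135,10),(-55,-135,10),(-55,175,10)],
 uv([(98,57),(290,100),(245,293),(45,242),(750,200),(692,425),(45,262)],*A))
js=(s,[(45,169,50),(-45,169,50),(-45,75,50),(45,75,50),(55,175,10),(-55,175,10),(-55,-135,10)],
 uv([(60,388),(210,440),(257,318),(122,285),(40,440),(217,500),(367,145)],*C))
ct=(t,[(28,17,80),(28,-17,80),(-28,-17,80),(-28,17,80),(-28,17,0)],uv([(148,368),(210,385),(178,490),(112,465),(85,468)],*B))
cs=(s,[(28,17,80),(-28,17,80),(-28,-17,80),(28,-17,80),(28,17,0),(-28,17,0),(-28,-17,0)],uv([(400,280),(500,312),(537,282),(430,247),(388,410),(490,443),(520,402)],*D))
pt=(t,[(28,17,90),(28,-17,90),(-28,-17,90),(-28,17,90)],uv([(615,192),(693,207),(665,335),(590,320)],*A))
ps=(s,[(28,17,90),(-28,17,90),(-28,-17,90),(28,-17,90),(28,17,10)],uv([(233,70),(325,90),(328,57),(248,38),(229,153)],*C))
if __name__=="__main__":
    for n,g,x0 in (("jig",(jt,js),(500,100,-13)),("carton",(ct,cs),(430,-150,-20)),("packed",(pt,ps),(480,20,-13))):
        for gg in (g,g[:1],g[1:]):
            q,r=fit(gg,x0); print(n,np.round(q,1)); 
            if len(gg)==2: print(np.round(r,1).tolist())
    o,d=ray(t,uv((128,117),*B)); print("tin top",atz(t,uv((128,117),*B),76), "side",atz(s,uv((119,259),*D),76))
    for p,m in((t,1),(s,1)):
        pass
E
python3 fit.py
```

```text
jig [547.9 129.6 -11.7]
[[-1.4, 0.1], [0.0, 0.5], [-1.3, 0.5], [-1.7, 1.4], [0.2, -0.4], [1.0, 1.3], [-0.4, 3.7], [-2.3, 1.3], [-1.2, 0.3], [1.4, -0.7], [-1.7, -4.0], [-1.6, -0.9], [0.1, -1.0], [0.3, -2.8]]
jig [549.3 128.6 -12.3]
jig [546.5 130.8 -11.6]
carton [ 442.8 -292.2  -20.5]
[[0.2, 0.2], [-0.1, 1.8], [-0.6, 0.5], [0.5, 0.7], [-0.6, 1.5], [-0.4, -1.0], [1.3, -0.6], [-1.0, -1.2], [-0.9, -0.7], [-1.2, 0.2], [-0.8, 0.5], [-1.7, 1.8]]
carton [ 444.8 -292.5  -19.5]
carton [ 440.8 -291.4  -21.8]
packed [529.3  32.3  -9.8]
[[-0.4, 0.9], [-0.4, 0.8], [0.1, 0.8], [-0.6, 0.8], [-0.5, -0.9], [-3.1, -1.0], [0.4, -1.0], [-0.4, -1.0], [-0.8, 1.2]]
packed [531.1  31.6 -10. ]
packed [527.7  34.1  -9. ]
tin top [ 612.4518241  -279.69535872   76.        ] side [ 609.25622158 -281.51869901   76.        ]
```

```bash
cat > ov.py <<'E'
from h import *
def T(q,X):
    a=np.radians(q[2]);c,n=np.cos(a),np.sin(a); X=np.array(X,float)
    return np.c_[X[:,0]*c-X[:,1]*n+q[0],X[:,0]*n+X[:,1]*c+q[1],X[:,2]]
def box(x0,x1,y0,y1,z): return [(x0,y0,z),(x1,y0,z),(x1,y1,z),(x0,y1,z),(x0,y0,z)]
def crop(p,u,v,w,h,k,g=1.6):
    c=p["color"][v:v+h,u:u+w,::-1]; c=np.clip(c.astype(float)*g,0,255).astype(np.uint8)
    return cv2.resize(c,None,fx=k,fy=k,interpolation=cv2.INTER_CUBIC)
def draw(im,p,X,u,v,k,col=(0,255,0)):
    U=proj(p,X); U=(U-[u,v]+.5)*k-.5
    cv2.polylines(im,[np.round(U*8).astype(int).reshape(-1,1,2)],False,col,1,cv2.LINE_AA,3)
def circ(x,y,r,z): 
    a=np.linspace(0,2*np.pi,40); return np.c_[x+r*np.cos(a),y+r*np.sin(a),0*a+z]
def jigov(im,p,q,u,v,k):
    for b,c in ((box(-55,55,-135,175,10),(0,255,0)),(box(-45,45,75,169,50),(0,255,255)),(box(-33,33,-120,75,26),(0,0,255))): draw(im,p,T(q,b),u,v,k,c)
    draw(im,p,T(q,circ(0,122,22,63)),u,v,k,(255,0,255))
E
python3 - <<'E'
from ov import *
t=pickle.load(open("top0.pkl","rb"));s=pickle.load(open("side0.pkl","rb"))
q=(548,129.6,-12)
a=crop(t,170,205,160,90,5); jigov(a,t,(549.3,129,-12.3),170,205,5)
c=crop(s,260,230,140,170,3.5); jigov(c,s,(546.5,130.8,-12.2),260,230,3.5)
cv2.imwrite("pics/o_a.png",a);cv2.imwrite("pics/o_c.png",c)
b=crop(t,410,195,130,130,4); draw(b,t,T((444.5,-292.2,-20.2),box(-28,28,-17,17,80)),410,195,4);draw(b,t,T((444.5,-292.2,-20.2),box(-28,28,-17,17,0)),410,195,4)
for z in (0,76): draw(b,t,circ(612,-280,28,z),410,195,4)
d=crop(s,310,115,120,100,5)
for z in (0,80):draw(d,s,T((441,-291.4,-21),box(-28,28,-17,17,z)),310,115,5)
for z in (0,76): draw(d,s,circ(609.3,-281.5,28,z),310,115,5)
cv2.imwrite("pics/o_b.png",b);cv2.imwrite("pics/o_d.png",d)
E
```

```text
(no output)
```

View pics/o_a.png

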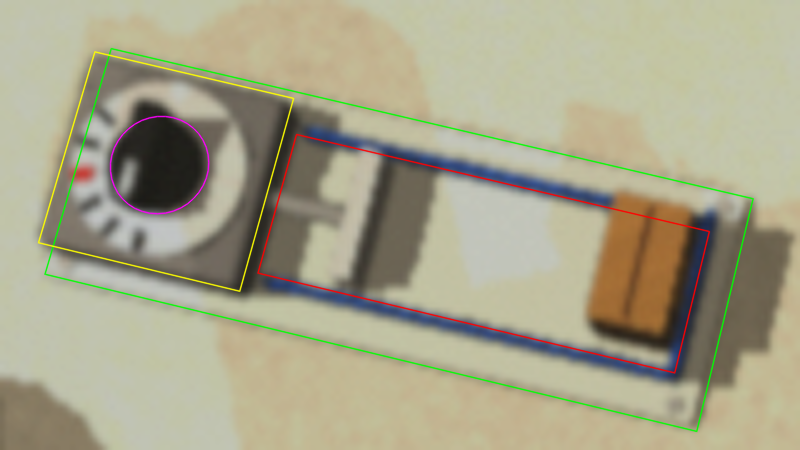

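View pics/o_c.png

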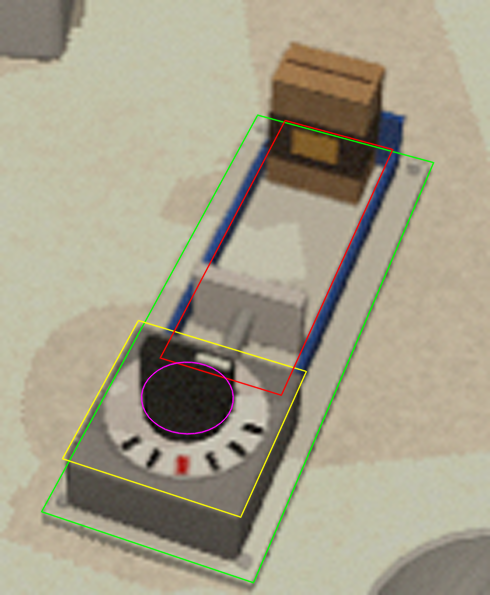

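View pics/o_b.png

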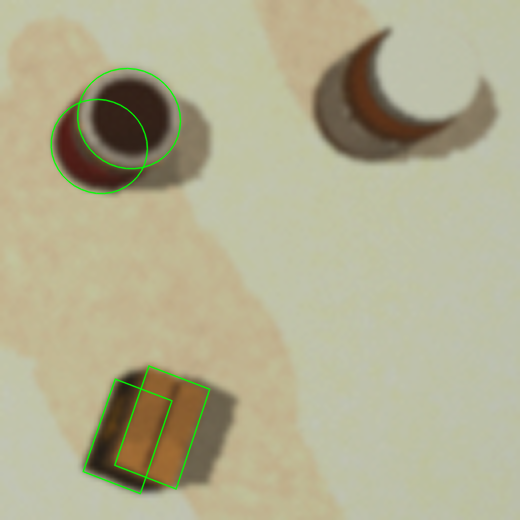

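View pics/o_d.png

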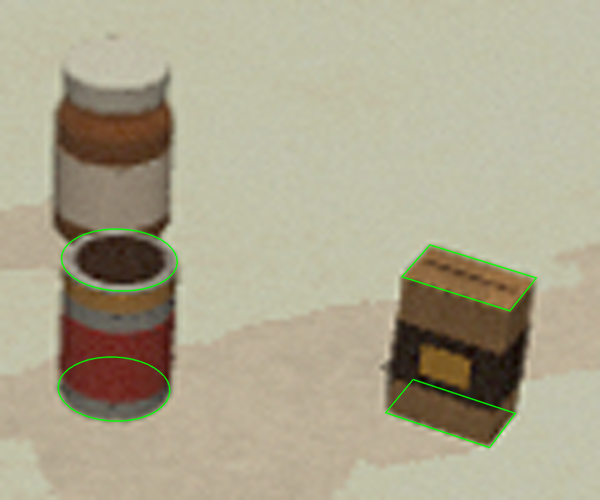

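The overlays fit both cameras to within about 2 mm. The crops confirm the kraft carton with the yellow label and the red tin. Averaged estimates:

| Thing | x (mm) | y (mm) | yaw (deg) |
|---|---|---|---|
| Jig | 548 | 130 | -12.2 |
| Carton | 443 | -292 | -20.5 |
| Tin | 611 | -281 | – |

Now moving above the carton.

Emit:
servo_tool:
  moves:
    - [0.205,0.144,-0.069,0,0,0.121]
    - [0.205,0.144,-0.069,0,0,0.121]
    - [0.205,0.144,-0.069,0,0,0.121]
    - [0.205,0.144,-0.069,0,0,0.121]
    - [0.205,0.144,-0.069,0,0,0.121]
  grip: 1
  squeeze: 30

```text
time: 1.72
eef_pos: [289.5, -398.6, 201.4]
tcp_rot: [180.0, -0.0, -47.7]
force: [-0.6, 0.1, -1.1]
finger_gap: 1.0
```

Emit:
servo_tool:
  moves:
    - [0.205,0.144,-0.069,0,0,0.121]
    - [0.205,0.144,-0.069,0,0,0.121]
    - [0.205,0.144,-0.069,0,0,0.121]
    - [0.205,0.144,-0.069,0,0,0.121]
    - [0.205,0.144,-0.069,0,0,0.121]

```text
time: 2.35
eef_pos: [443.4, -290.6, 149.6]
tcp_rot: [180.0, -0.0, -20.5]
force: [0.3, -0.2, -0.2]
finger_gap: 0.999
```

```bash
python3 - <<'E'
from ov import *
for n,(u,v) in (("top",(390,200)),("side",(300,80))):
    p=robot.snapshot(n); pickle.dump(p,open(n+"1.pkl","wb"))
    st=robot.read_state()
    im=crop(p,u,v,150,140,4)
    e=st["eef_pos"]; U=(proj(p,[e,e+[0,0,-22+13]])-[u,v]+.5)*4
    for a in U: cv2.circle(im,tuple(int(x) for x in a),4,(0,255,0),1)
    cv2.imwrite(f"pics/{n}1.png",im)
a=cv2.imread("pics/top1.png");b=cv2.imread("pics/side1.png")
cv2.imwrite("pics/m1.png",cv2.resize(np.hstack([a,b]),(800,373)))
E
```

```text
(no output)
```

View pics/m1.png

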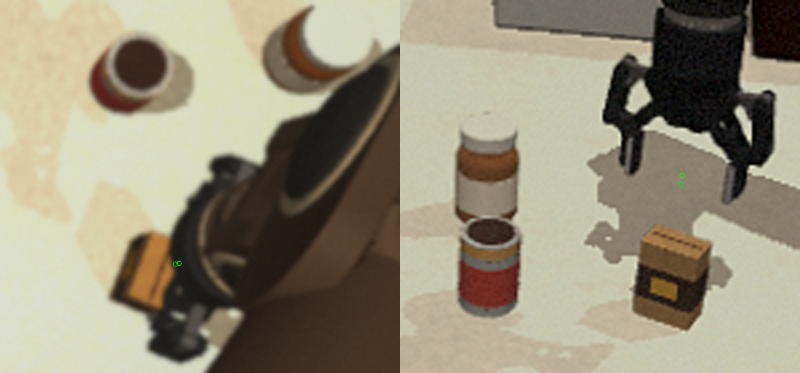

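The side view shows the fingers straddling the carton, with their tips at about (628,170) and (733,198) in the composite. Their midpoint lies on the expected TCP. Descending to grasp.

Emit:
servo_tool:
  moves:
    - [0,-0.009,-0.15,0,0,0]
    - [0,0,-0.15,0,0,0]
    - [0,0,-0.15,0,0,0]
    - [0,0,-0.12,0,0,0]
    - [0,0,0,0,0,0]

```text
time: 3.08
eef_pos: [441.0, -292.5, 63.2]
tcp_rot: [-180.0, 0.2, -20.7]
force: [-0.8, 0.4, -0.1]
finger_gap: 1.001
```

Emit:
servo_tool:
  moves:
    - [0,0,0,0,0,0]
    - [0,0,0,0,0,0]
    - [0,0,0,0,0,0]
    - [0,0,0,0,0,0]
    - [0,0,0,0,0,0]
  grip: 0
  squeeze: 30

```text
time: 3.7
eef_pos: [442.9, -293.3, 65.5]
tcp_rot: [179.9, -0.1, -20.7]
force: [-0.1, -0.7, 5.3]
finger_gap: 0.651
```

Emit:
servo_tool:
  moves:
    - [0,0,0.15,0,0,0]
    - [0,0,0.25,0,0,0]
    - [0,0,0.3,0,0,0]
    - [0.04,0.15,0.05,0,0,0]
    - [0.06,0.24,0,0,0,0.02]

```text
time: 4.32
eef_pos: [457.9, -234.4, 178.0]
tcp_rot: [180.0, -0.1, -19.9]
force: [0.5, -0.4, -2.2]
finger_gap: 0.652
```

Emit:
servo_tool:
  moves:
    - [0.075,0.3,0,0,0,0.025]
    - [0.075,0.3,0,0,0,0.025]
    - [0.075,0.3,0,0,0,0.025]
    - [0.075,0.3,0,0,0,0.025]
    - [0.075,0.3,0,0,0,0.025]

```text
time: 4.95
eef_pos: [513.6, -7.6, 176.8]
tcp_rot: [-180.0, 0.0, -14.1]
force: [0.7, 0.2, -1.6]
finger_gap: 0.649
```

Emit:
servo_tool:
  moves:
    - [0.075,0.3,0,0,0,0.025]
    - [0.06,0.2,0,0,0,0.02]
    - [0.03,0.08,0,0,0,0.015]
    - [0,0,0,0,0,0]
    - [0,0,0,0,0,0]

```text
time: 5.58
eef_pos: [538.1, 76.9, 176.7]
tcp_rot: [180.0, 0.0, -11.5]
force: [-0.7, -0.3, -0.8]
finger_gap: 0.647
```

```bash
cat > show.py <<'E'
import sys
from ov import *
n=sys.argv[1]; w=[int(a) for a in sys.argv[2:10]] 
ims=[]
for c,(u,v) in (("top",w[:2]),("side",w[2:4])):
    p=robot.snapshot(c); pickle.dump(p,open(f"{n}_{c}.pkl","wb")); ims.append(crop(p,u,v,160,160,2.5))
cv2.imwrite(f"pics/{n}.png",np.hstack(ims)); st=robot.read_state()
print(st["time"],st["eef_pos"],st["tcp_rot"],st["finger_gap"],st["force"],st["wrist_torque"])
E
python3 show.py held1 180 170 260 200
```

```text
5.675 [538.14028749  76.70665499 176.86654752] [ 1.79987041e+02  5.38997039e-04 -1.15346954e+01] 0.6521232938321742 [ 0.62270618 -1.4861093  -1.41854403] [ 0.01774899 -0.02171727  0.01269181]
```

View pics/held1.png

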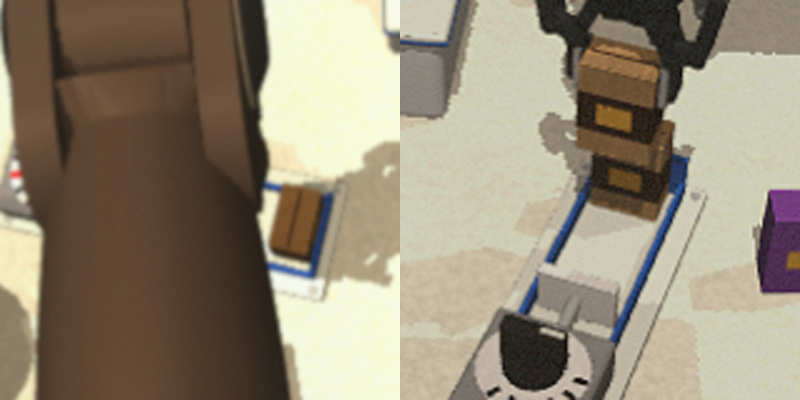

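```bash
python3 - <<'E'
from ov import *
p=pickle.load(open("held1_side.pkl","rb")); u,v=300,200
im=crop(p,u,v,120,100,6)
for z in (111.5,191.5): draw(im,p,T((538.1-1.5,76.8+.8,-11.5),box(-28,28,-17,17,z)),u,v,6)
for z in (10,90): draw(im,p,T((528.8-1.5,33+.8,-11),box(-28,28,-17,17,z)),u,v,6,(0,255,255))
draw(im,p,T((546.5,130.8,-12.2),box(-33,33,-120,75,26)),u,v,6,(0,0,255))
cv2.imwrite("pics/h1o.png",im)
E
```

```text
(no output)
```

View pics/h1o.png

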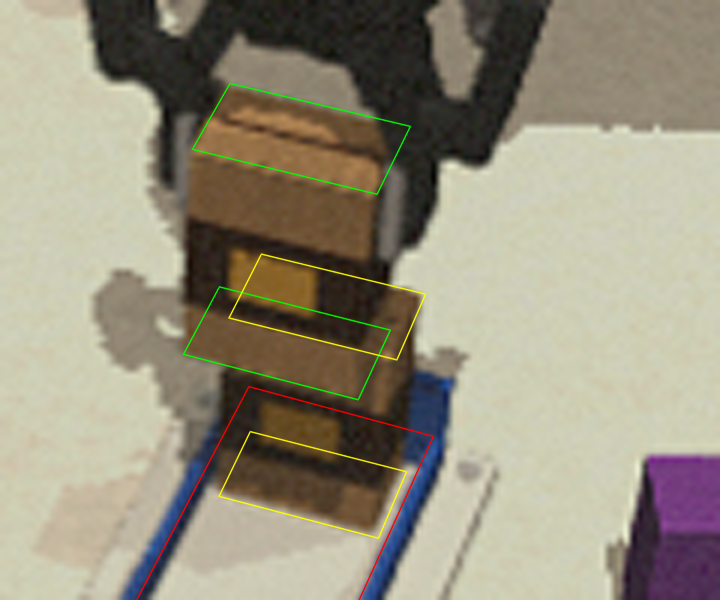

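Emit:
servo_tool:
  moves:
    - [-0.018,-0.037,-0.05,0,0,-0.015]
    - [0,0,-0.15,0,0,0]
    - [0,0,-0.17,0,0,0]
    - [0,0,-0.12,0,0,0]
    - [0,0,-0.05,0,0,0]

```text
time: 6.3
eef_pos: [534.6, 71.4, 94.4]
tcp_rot: [179.9, 0.1, -12.2]
force: [-0.3, 0.2, -0.9]
finger_gap: 0.652
```

Emit:
servo_tool:
  moves:
    - [0.004,0,-0.035,0,0,0]
    - [0,0,-0.03,0,0,0]
    - [0,0,-0.025,0,0,0]
    - [0,0,-0.02,0,0,0]
    - [0,0,0,0,0,0]

```text
time: 6.92
eef_pos: [536.1, 72.3, 79.1]
tcp_rot: [180.0, 0.0, -12.1]
force: [-0.1, 0.2, -1.4]
finger_gap: 0.654
```

```bash
python3 show.py pl1 180 170 260 200
```

```text
7.025 [536.3259558   72.28278726  79.42361696] [-1.79997538e+02 -9.09038435e-03 -1.21092434e+01] 0.649207648397389 [-0.11749095  0.45648216 -0.45359793] [-0.06039135  0.02645718  0.03216416]
```

View pics/pl1.png

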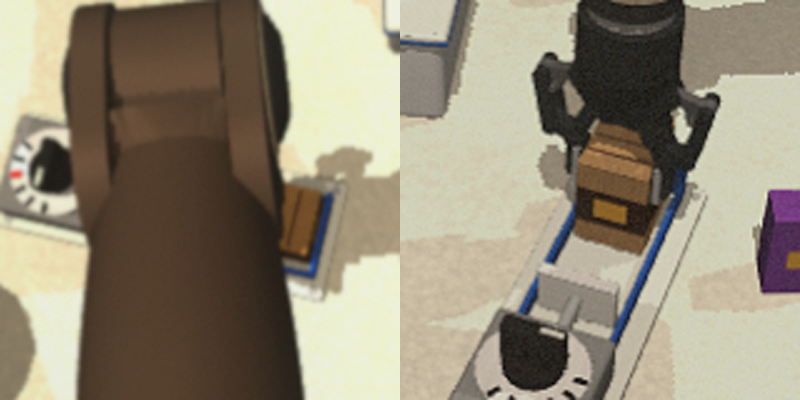

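The carton sits between the rails, still about 4 mm above the floor, with its front bottom edge at about (610,245) in the composite. Setting it down.

Emit:
servo_tool:
  moves:
    - [0,0,-0.013,0,0,0]
    - [0,0,-0.01,0,0,0]
    - [0,0,-0.005,0,0,0]
    - [0,0,0,0,0,0]
    - [0,0,0,0,0,0]

```text
time: 7.65
eef_pos: [536.3, 72.3, 75.5]
tcp_rot: [-180.0, -0.0, -12.1]
force: [-2.9, 0.3, 4.9]
finger_gap: 0.653
```

Emit:
servo_tool:
  moves:
    - [0,0,0,0,0,0]
    - [0,0,0,0,0,0]
    - [0,0,0,0,0,0]
    - [0,0,0.05,0,0,0]
    - [0,0,0.1,0,0,0]
  grip: 1

```text
time: 8.28
eef_pos: [535.9, 72.2, 97.9]
tcp_rot: [180.0, 0.1, -12.1]
force: [-0.0, 0.1, 0.3]
finger_gap: 1.002
```

Emit:
servo_tool:
  moves:
    - [0,0,0.2,0,0,0]
    - [0,0,0.3,0,0,0]
    - [0.03,-0.2,0.05,0,0,0]
    - [0.06,-0.3,0,0,0,0]
    - [0.06,-0.35,0,0,0,0]

```text
time: 8.9
eef_pos: [559.4, -56.0, 181.9]
tcp_rot: [-180.0, -0.1, -12.0]
force: [0.8, 0.2, 0.0]
finger_gap: 0.995
```

```bash
python3 show.py af1 180 170 260 200
```

```text
9.0 [559.57849385 -59.30073301 181.34423099] [ 1.79935717e+02 -1.22839974e-01 -1.23942043e+01] 0.9982887300128747 [-0.18483667 -0.69442198 -0.41078561] [-0.02978645 -0.00664855 -0.03845787]
```

View pics/af1.png

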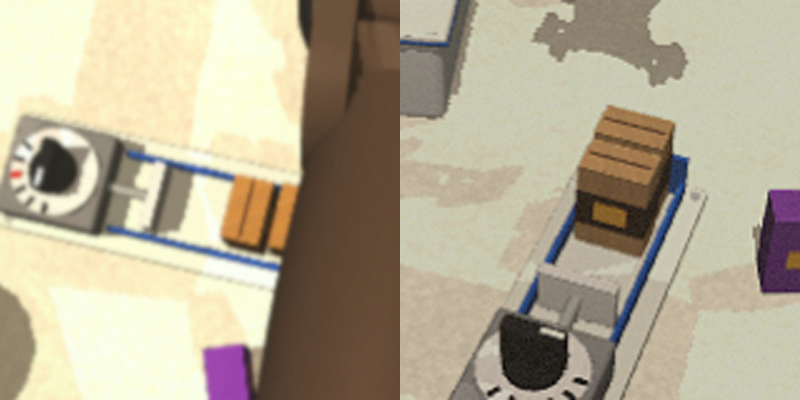

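Emit:
servo_tool:
  moves:
    - [0.06,-0.3,0,0,0,0]
    - [0.075,-0.34,0,0,0,0]
    - [0.075,-0.34,-0.05,0,0,0]
    - [0.075,-0.3,-0.08,0,0,0]
    - [0.058,-0.2,-0.08,0,0,0]

```text
time: 9.62
eef_pos: [610.7, -279.1, 149.3]
tcp_rot: [180.0, -0.1, -12.2]
force: [1.1, 0.6, 0.8]
finger_gap: 0.999
```

Emit:
servo_tool:
  moves:
    - [0,0,0,0,0,0]
    - [0,0,0,0,0,0]
    - [0,0,0,0,0,0]
    - [0,0,0,0,0,0]
    - [0,0,0,0,0,0]

```text
time: 10.25
eef_pos: [610.3, -276.7, 149.1]
tcp_rot: [180.0, -0.0, -12.1]
force: [0.0, -0.4, -0.0]
finger_gap: 0.999
```

```bash
python3 show.py tin1 360 160 270 80
```

```text
10.35 [ 610.22988549 -276.92891703  148.80291411] [ 1.79997902e+02 -9.58129155e-03 -1.20904996e+01] 0.9972996502399473 [-0.79557684 -0.32657608 -0.04093897] [ 0.03523612  0.01764907 -0.03340644]
```

View pics/tin1.png

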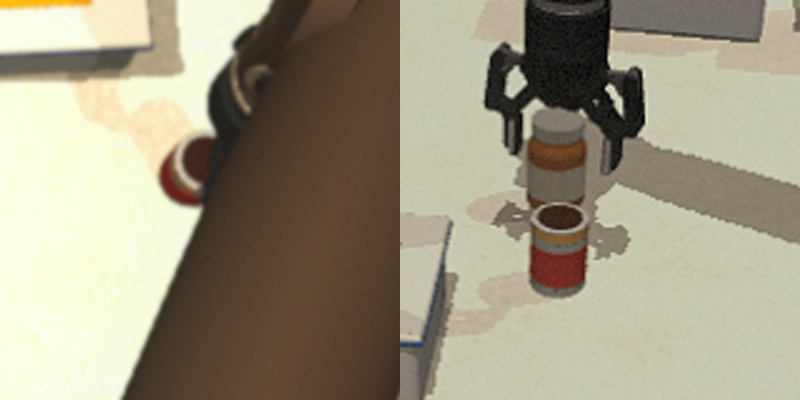

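The fingers straddle the tin, whose rim is at about (560,218) in the composite, and the jar is clear behind it. Correcting y by -4 mm and descending.

Emit:
servo_tool:
  moves:
    - [0.003,-0.027,-0.12,0,0,0]
    - [0,0,-0.15,0,0,0]
    - [0,0,-0.17,0,0,0]
    - [0,0,-0.1,0,0,0]
    - [0,0,-0.045,0,0,0]

```text
time: 10.98
eef_pos: [610.0, -281.2, 59.2]
tcp_rot: [-180.0, 0.1, -12.1]
force: [-0.1, 0.1, 1.1]
finger_gap: 0.996
```

Emit:
servo_tool:
  moves:
    - [0,0,0,0,0,0]
    - [0,0,0,0,0,0]
    - [0,0,0,0,0,0]
    - [0,0,0,0,0,0]
    - [0,0,0,0,0,0]
  grip: 0
  squeeze: 35

```text
time: 11.6
eef_pos: [611.2, -281.6, 61.9]
tcp_rot: [180.0, -0.1, -12.1]
force: [-0.1, 0.1, 5.5]
finger_gap: 0.646
```

Emit:
servo_tool:
  moves:
    - [0,0,0.15,0,0,0]
    - [0,0,0.27,0,0,0]
    - [0,0,0.3,0,0,0]
    - [-0.03,0.15,0.08,0,0,0]
    - [-0.045,0.26,0,0,0,0]

```text
time: 12.22
eef_pos: [599.3, -219.4, 180.8]
tcp_rot: [-180.0, -0.0, -12.2]
force: [-0.4, 0.9, -2.0]
finger_gap: 0.646
```

Emit:
servo_tool:
  moves:
    - [-0.05,0.32,0,0,0,0]
    - [-0.05,0.32,0,0,0,0]
    - [-0.05,0.32,0,0,0,0]
    - [-0.05,0.32,0,0,0,0]
    - [-0.05,0.32,0,0,0,0]

```text
time: 12.85
eef_pos: [560.1, 22.4, 179.2]
tcp_rot: [180.0, 0.1, -12.1]
force: [0.0, -0.1, -2.5]
finger_gap: 0.647
```

Emit:
servo_tool:
  moves:
    - [-0.05,0.3,0,0,0,0]
    - [-0.04,0.22,0,0,0,0]
    - [-0.02,0.1,0,0,0,0]
    - [0,0,0,0,0,0]
    - [0,0,0,0,0,0]

```text
time: 13.48
eef_pos: [545.3, 112.4, 180.5]
tcp_rot: [180.0, 0.0, -12.2]
force: [0.2, -0.3, -1.3]
finger_gap: 0.648
```

```bash
python3 show.py held2 180 170 260 200
```

```text
13.575 [545.54406201 112.14545272 180.68047581] [ 1.79980062e+02  8.26843954e-03 -1.22009102e+01] 0.6472823868833292 [ 0.40419577  0.13375492 -1.40270404] [-0.004025    0.01107256  0.01270065]
```

View pics/held2.png

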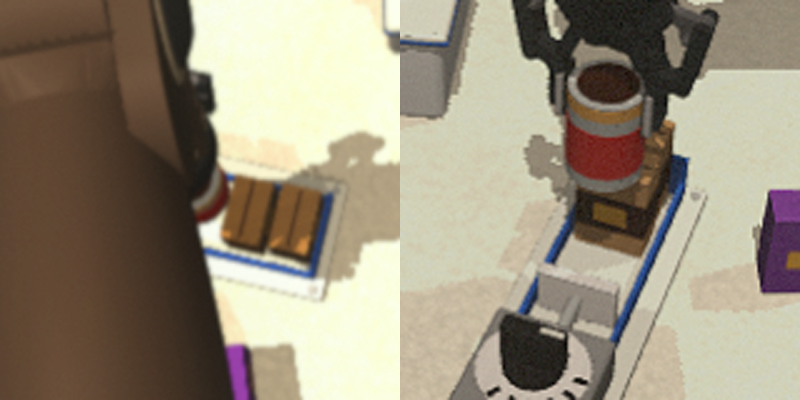

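```bash
python3 - <<'E'
from ov import *
p=pickle.load(open("af1_top.pkl","rb")); u,v=220,225
im=crop(p,u,v,90,60,8,1.4)
q=(549.3,129.2,-12.2)
draw(im,p,T(q,box(-28,28,-75.9,-41.9,90)),u,v,8)
draw(im,p,T(q,box(-30,30,26,36,52)),u,v,8,(0,255,255))
draw(im,p,T(q,circ(0,-9.5,28,10)),u,v,8,(255,0,0))
draw(im,p,T(q,box(-33,33,-120,75,26)),u,v,8,(0,0,255))
cv2.imwrite("pics/af1o.png",im)
E
```

```text
(no output)
```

View pics/af1o.png

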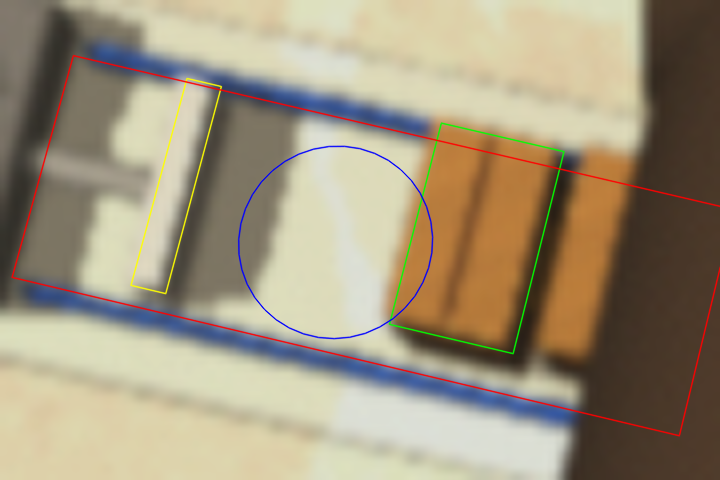

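Emit:
servo_tool:
  moves:
    - [0.01,0.066,-0.05,0,0,0]
    - [0,0,-0.15,0,0,0]
    - [0,0,-0.2,0,0,0]
    - [0,0,-0.13,0,0,0]
    - [0,0,-0.05,0,0,0]

```text
time: 14.2
eef_pos: [546.2, 122.9, 92.1]
tcp_rot: [179.9, 0.1, -12.1]
force: [-0.1, -0.6, -1.8]
finger_gap: 0.644
```

Emit:
servo_tool:
  moves:
    - [0,0,0,0,0,0]
    - [0,0,0,0,0,0]
    - [0,0,0,0,0,0]
    - [0,0,0,0,0,0]
    - [0,0,0,0,0,0]

```text
time: 14.82
eef_pos: [547.0, 123.1, 94.1]
tcp_rot: [-180.0, -0.0, -12.1]
force: [0.1, 0.1, -1.2]
finger_gap: 0.643
```

```bash
python3 show.py pl2 180 170 260 200
```

```text
14.925 [546.96141638 123.09270976  93.95635268] [-1.79994682e+02 -1.00844442e-02 -1.21165197e+01] 0.6442133309135567 [-0.09362316 -0.12328392 -1.52985396] [ 0.01907645  0.01926927 -0.07043103]
```

View pics/pl2.png

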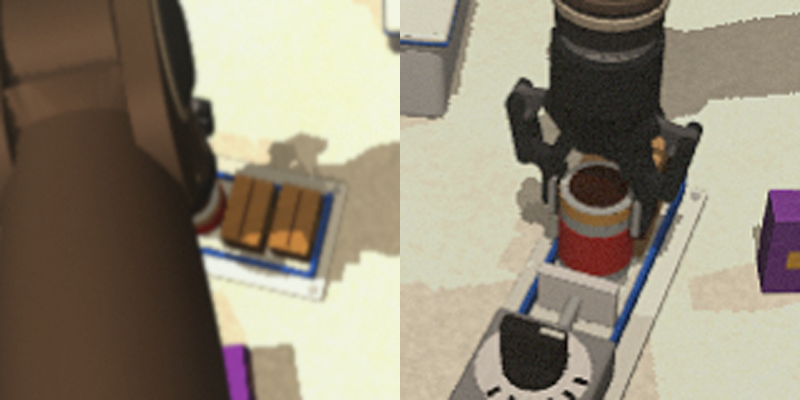

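Emit:
servo_tool:
  moves:
    - [0,-0.01,-0.04,0,0,0]
    - [0,0,-0.04,0,0,0]
    - [0,0,-0.03,0,0,0]
    - [0,0,-0.02,0,0,0]
    - [0,0,0,0,0,0]

```text
time: 15.55
eef_pos: [546.7, 121.6, 74.0]
tcp_rot: [180.0, 0.0, -12.1]
force: [0.1, 0.7, -1.3]
finger_gap: 0.649
```

Emit:
servo_tool:
  moves:
    - [0,0,-0.01,0,0,0]
    - [0,0,-0.008,0,0,0]
    - [0,0,0,0,0,0]
    - [0,0,0,0,0,0]
    - [0,0,0,0,0,0]

```text
time: 16.18
eef_pos: [547.0, 121.7, 71.9]
tcp_rot: [-180.0, -0.0, -12.1]
force: [-0.3, 0.8, 1.9]
finger_gap: 0.649
```

Contact, so I'm releasing and rising straight up.

Emit:
servo_tool:
  moves:
    - [0,0,-0.003,0,0,0]
    - [0,0,0,0,0,0]
    - [0,0,0,0,0,0]
    - [0,0,0.03,0,0,0]
    - [0,0,0.08,0,0,0]
  grip: 1

```text
time: 16.8
eef_pos: [546.5, 121.5, 87.8]
tcp_rot: [180.0, 0.1, -12.1]
force: [-0.3, -0.7, -0.2]
finger_gap: 0.997
```

Emit:
servo_tool:
  moves:
    - [0,0,0.2,0,0,0]
    - [0,0,0.3,0,0,0]
    - [0,0,0.2,0,0,0.2]
    - [0,-0.1,0,0,0,0.2]
    - [0,-0.3,0,0,0,0.2]

```text
time: 17.42
eef_pos: [547.5, 62.3, 194.3]
tcp_rot: [180.0, -0.1, 15.4]
force: [0.7, 0.4, -0.1]
finger_gap: 0.999
```

Emit:
servo_tool:
  moves:
    - [0,-0.4,0,0,0,0.2]
    - [0,-0.4,0,0,0,0.2]
    - [0,-0.3,0,0,0,0.2]
    - [0,0,0,0,0,0.2]
    - [0,0,0,0,0,0.2]

```text
time: 18.05
eef_pos: [546.9, -104.4, 193.7]
tcp_rot: [179.9, -0.0, 60.1]
force: [-0.7, -0.4, 0.3]
finger_gap: 1.002
```

```bash
python3 show.py af2 180 170 260 200
```

```text
18.15 [ 546.9951588  -103.79358092  193.63405486] [ 1.79947290e+02 -1.94027976e-02  5.98670808e+01] 0.9966259566672118 [-0.03093512  0.75596434  0.95594951] [-0.0076999   0.0744667   0.03875431]
```

View pics/af2.png

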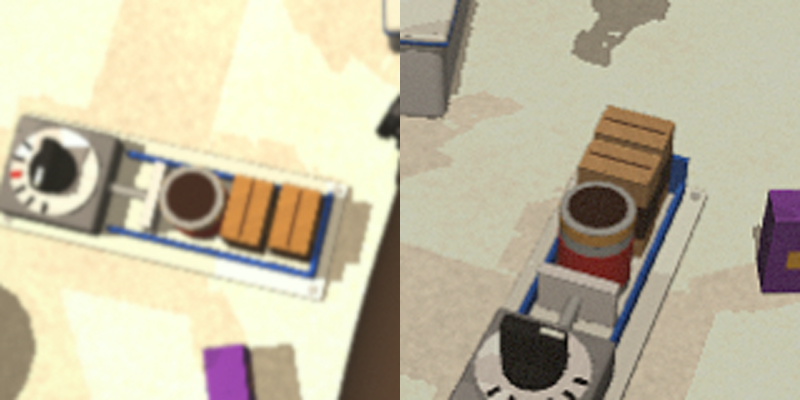

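```bash
python3 - <<'E'
from ov import *
t=pickle.load(open("af2_top.pkl","rb"));s=pickle.load(open("af2_side.pkl","rb"))
q=(548.3,130.7,-12.2)
ims=[]
for p,u,v,w,h,k,b in ((t,175,205,95,75,8,(1.2,-.8)),(s,270,260,110,110,6,(-1.5,.8))):
    im=crop(p,u,v,w,h,k,1.6)
    Q=(q[0]+b[0],q[1]+b[1],q[2])
    jigov(im,p,Q,u,v,k)
    draw(im,p,circ(546.8+b[0],121.7+b[1],28,86),u,v,k,(255,0,0))
    for z in (95,): draw(im,p,T(Q,box(-23,23,115,129,z)),u,v,k,(255,255,0))
    ims.append(im)
cv2.imwrite("pics/k_t.png",ims[0]);cv2.imwrite("pics/k_s.png",ims[1])
E
```

```text
(no output)
```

View pics/k_t.png

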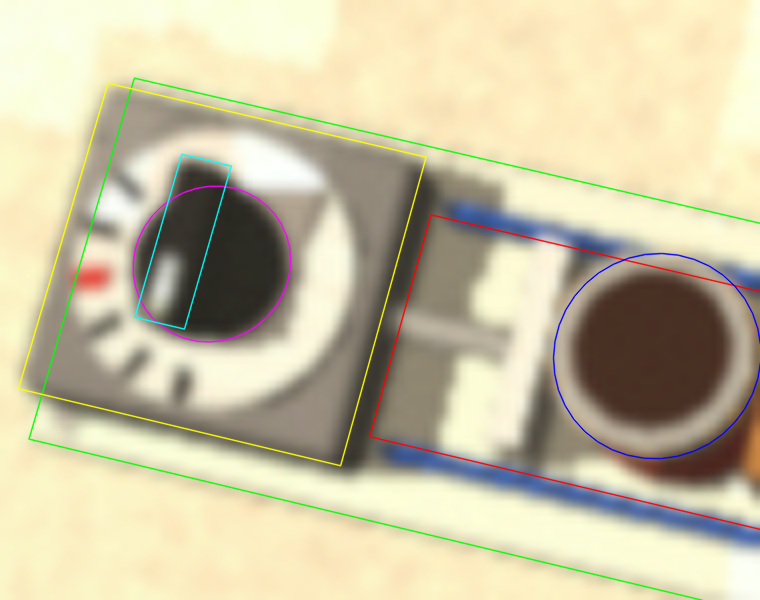

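View pics/k_s.png

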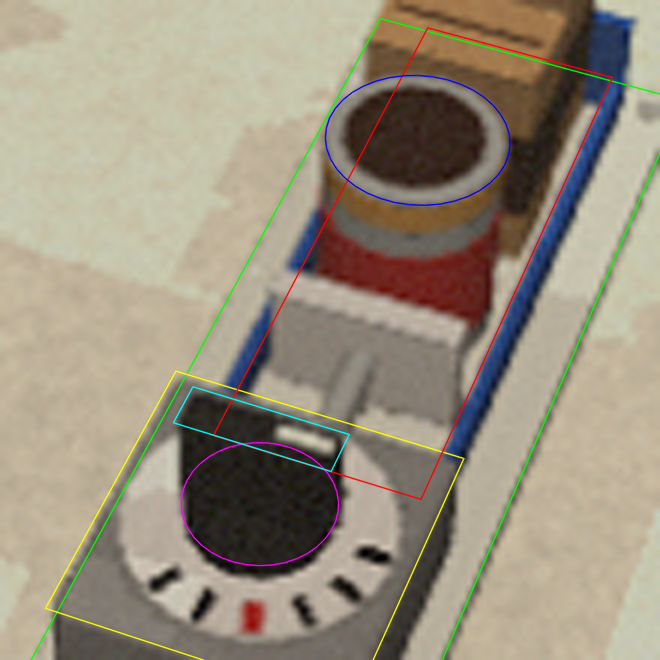

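The tray view is clear: tin at (190,200) and both cartons upright with labels the same way round, all between the rails. The overlay fits both cameras. The knob axis is at about (574,250), and the gripper yaw for it is 77.8.

Emit:
servo_tool:
  moves:
    - [0.02,0.2,0,0,0,0.04]
    - [0.02,0.32,0,0,0,0.05]
    - [0.02,0.34,0,0,0,0.05]
    - [0.02,0.34,0,0,0,0.05]
    - [0.02,0.34,0,0,0,0.05]
  grip: 1

```text
time: 18.77
eef_pos: [561.9, 129.5, 193.5]
tcp_rot: [179.9, -0.0, 70.6]
force: [0.2, -0.7, 0.3]
finger_gap: 0.998
```

Emit:
servo_tool:
  moves:
    - [0.02,0.32,-0.05,0,0,0.05]
    - [0.02,0.25,-0.1,0,0,0.05]
    - [0.02,0.18,-0.1,0,0,0.04]
    - [0.02,0.068,-0.04,0,0,0.018]
    - [0,0,0,0,0,0]

```text
time: 19.4
eef_pos: [573.8, 250.4, 149.1]
tcp_rot: [-180.0, 0.0, 77.8]
force: [0.7, -0.2, -0.4]
finger_gap: 1.002
```

Emit:
servo_tool:
  moves:
    - [0,0,0,0,0,0]
    - [0,0,0,0,0,0]
    - [0,0,0,0,0,0]
    - [0,0,0,0,0,0]
    - [0,0,0,0,0,0]
  grip: 0.6

```text
time: 20.02
eef_pos: [573.9, 250.1, 149.3]
tcp_rot: [180.0, -0.0, 77.8]
force: [-0.4, -0.1, 0.9]
finger_gap: 0.605
```

```bash
python3 show.py kn1 140 170 230 220
```

```text
20.125 [573.89594604 250.25966423 149.16451881] [-1.79996512e+02  1.96195688e-03  7.77919990e+01] 0.6021465537047442 [ 0.20648173 -0.13607474 -0.08020379] [-0.00298768  0.04737149  0.01477625]
```

View pics/kn1.png

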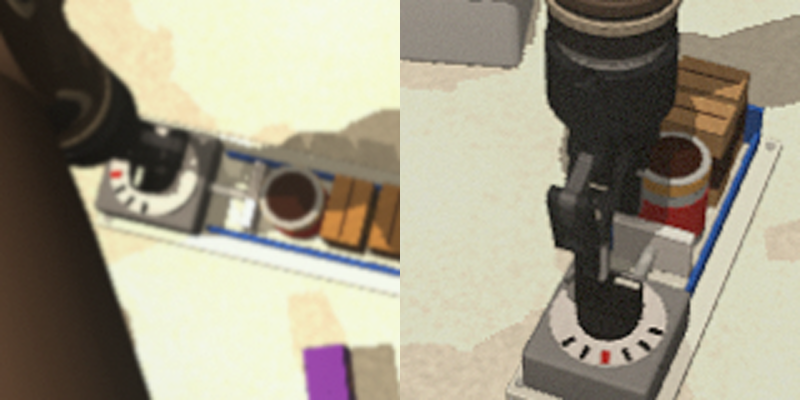

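The gripper is centred over the knob, and the pusher, tin and cartons are undisturbed. Descending.

Emit:
servo_tool:
  moves:
    - [0,0,-0.1,0,0,0]
    - [0,0,-0.12,0,0,0]
    - [0,0,-0.1,0,0,0]
    - [0,0,-0.06,0,0,0]
    - [0,0,-0.02,0,0,0]

```text
time: 20.75
eef_pos: [573.5, 250.1, 88.2]
tcp_rot: [-179.9, 0.0, 77.8]
force: [-0.6, 0.4, -0.5]
finger_gap: 0.603
```

Emit:
servo_tool:
  moves:
    - [0,0,0,0,0,0]
    - [0,0,0,0,0,0]
    - [0,0,0,0,0,0]
    - [0,0,0,0,0,0]
    - [0,0,0,0,0,0]
  grip: 0
  squeeze: 60

```text
time: 21.38
eef_pos: [574.2, 250.1, 90.0]
tcp_rot: [179.9, -0.0, 77.8]
force: [-1.4, -2.9, 5.1]
finger_gap: 0.153
```

```bash
python3 show.py kn2 140 170 230 220
```

```text
21.475 [574.21890332 250.09646567  90.02788558] [ 1.79932699e+02 -4.91135952e-03  7.77896231e+01] 0.14823712408768916 [-1.14202469 -3.3124432   5.45355608] [-0.55222908  0.2927319   0.06977649]
```

View pics/kn2.png

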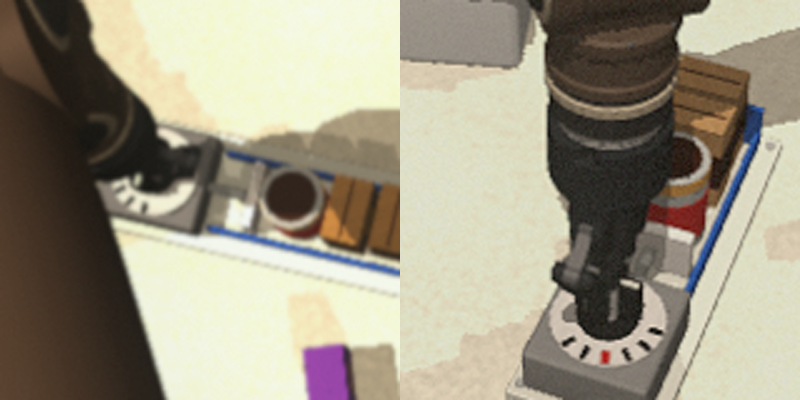

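The knob is gripped, with an opening of about 13 mm against the 14 mm bar. Now turning clockwise in 6° steps and reading the wrist torque after each.

```bash
cat > tq.py <<'E'
from station import robot
s=robot.read_state(); print(round(s["time"],2),"yaw",round(s["tcp_rot"][2],2),"pos",s["eef_pos"].round(1),"Tz",s["wrist_torque"].round(3),"F",s["force"].round(1),"gap",round(s["finger_gap"],3),"J6",s["joint_pos"].round(1))
E
python3 tq.py
```

```text
21.48 yaw 77.79 pos [574.2 250.1  90. ] Tz [-0.552  0.293  0.07 ] F [-1.1 -3.3  5.5] gap 0.148 J6 [23.6 20.5 -5.9 63.5 -0.  35.8]
```

Emit:
servo_tool:
  moves:
    - [0,0,0,0,0,-0.0267]
    - [0,0,0,0,0,-0.0267]
    - [0,0,0,0,0,-0.0267]
    - [0,0,0,0,0,-0.0267]
    - [0,0,0,0,0,-0.0267]

```text
time: 22.1
eef_pos: [574.2, 250.0, 90.0]
tcp_rot: [179.9, -0.0, 71.7]
force: [-1.4, -3.1, 5.6]
finger_gap: 0.155
```

```bash
python3 tq.py
```

```text
22.1 yaw 71.74 pos [574.2 250.   90. ] Tz [-0.666  0.284  0.163] F [-1.4 -3.1  5.6] gap 0.155 J6 [23.5 20.5 -5.9 63.5 -0.  41.8]
```

Emit:
servo_tool:
  moves:
    - [0,0,0,0,0,-0.0267]
    - [0,0,0,0,0,-0.0267]
    - [0,0,0,0,0,-0.0267]
    - [0,0,0,0,0,-0.0267]
    - [0,0,0,0,0,-0.0267]

```text
time: 22.72
eef_pos: [574.2, 249.9, 90.0]
tcp_rot: [179.9, 0.0, 65.7]
force: [-1.7, -3.4, 6.4]
finger_gap: 0.154
```

```bash
python3 tq.py
```

```text
22.73 yaw 65.73 pos [574.2 249.9  90. ] Tz [-0.754  0.278  0.078] F [-1.7 -3.4  6.4] gap 0.154 J6 [23.5 20.5 -5.9 63.5 -0.1 47.8]
```

Emit:
servo_tool:
  moves:
    - [0,0,0,0,0,-0.0267]
    - [0,0,0,0,0,-0.0267]
    - [0,0,0,0,0,-0.0267]
    - [0,0,0,0,0,-0.0267]
    - [0,0,0,0,0,-0.0267]

```text
time: 23.35
eef_pos: [574.2, 249.8, 90.1]
tcp_rot: [179.9, 0.0, 59.7]
force: [-2.8, -4.8, 6.8]
finger_gap: 0.155
```

```bash
python3 tq.py
```

```text
23.35 yaw 59.71 pos [574.2 249.8  90.1] Tz [-0.77   0.305 -0.008] F [-2.8 -4.8  6.8] gap 0.155 J6 [23.5 20.5 -5.9 63.5 -0.1 53.8]
```

Emit:
servo_tool:
  moves:
    - [0,0,0,0,0,-0.0267]
    - [0,0,0,0,0,-0.0267]
    - [0,0,0,0,0,-0.0267]
    - [0,0,0,0,0,-0.0267]
    - [0,0,0,0,0,-0.0267]

```text
time: 23.98
eef_pos: [574.1, 249.7, 90.0]
tcp_rot: [179.9, 0.0, 53.7]
force: [-1.9, -5.2, 6.8]
finger_gap: 0.152
```

```bash
python3 tq.py; python3 show.py kn3 140 170 230 220
```

```text
23.98 yaw 53.71 pos [574.1 249.7  90. ] Tz [-0.84   0.364  0.075] F [-1.9 -5.2  6.8] gap 0.152 J6 [23.5 20.5 -5.9 63.6 -0.1 59.8]
24.075 [574.08166126 249.71564721  90.06543585] [1.79925158e+02 6.43883758e-03 5.37230623e+01] 0.1548580276186179 [-1.91539197 -4.59133126  6.15164946] [-0.88990256  0.34352017  0.09810785]
```

View pics/kn3.png

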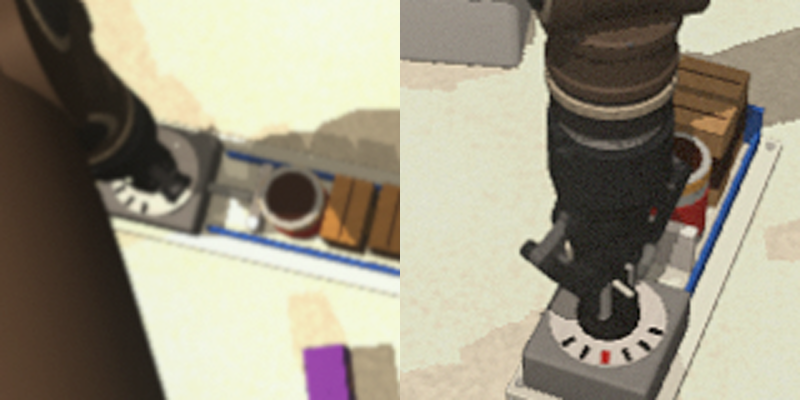

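Click 1 felt: torque read 0.07, 0.16, 0.08, -0.01, 0.08–0.10 Nm at 0, 6, 12, 18 and 24°, which matches the detent description. Continuing to the second stop.

Emit:
servo_tool:
  moves:
    - [0,0,0,0,0,-0.0267]
    - [0,0,0,0,0,-0.0267]
    - [0,0,0,0,0,-0.0267]
    - [0,0,0,0,0,-0.0267]
    - [0,0,0,0,0,-0.0267]

```text
time: 24.7
eef_pos: [574.0, 249.6, 90.0]
tcp_rot: [179.9, 0.0, 47.7]
force: [-2.0, -3.6, 6.7]
finger_gap: 0.152
```

```bash
python3 tq.py
```

```text
24.7 yaw 47.71 pos [574.  249.6  90. ] Tz [-0.903  0.44   0.205] F [-2.  -3.6  6.7] gap 0.152 J6 [23.5 20.5 -5.9 63.6 -0.1 65.8]
```

Emit:
servo_tool:
  moves:
    - [0,0,0,0,0,-0.0267]
    - [0,0,0,0,0,-0.0267]
    - [0,0,0,0,0,-0.0267]
    - [0,0,0,0,0,-0.0267]
    - [0,0,0,0,0,-0.0267]

```text
time: 25.32
eef_pos: [574.0, 249.5, 90.0]
tcp_rot: [179.9, 0.0, 41.7]
force: [-1.4, -4.8, 6.0]
finger_gap: 0.149
```

```bash
python3 tq.py
```

```text
25.32 yaw 41.69 pos [574.  249.5  90. ] Tz [-0.96   0.468  0.148] F [-1.4 -4.8  6. ] gap 0.149 J6 [23.5 20.5 -5.9 63.6 -0.1 71.8]
```

Emit:
servo_tool:
  moves:
    - [0,0,0,0,0,-0.0267]
    - [0,0,0,0,0,-0.0267]
    - [0,0,0,0,0,-0.0267]
    - [0,0,0,0,0,-0.0267]
    - [0,0,0,0,0,-0.0267]

```text
time: 25.95
eef_pos: [573.9, 249.5, 90.0]
tcp_rot: [179.9, 0.0, 35.7]
force: [-1.7, -5.1, 7.2]
finger_gap: 0.15
```

```bash
python3 tq.py
```

```text
25.95 yaw 35.67 pos [573.9 249.5  90. ] Tz [-1.023  0.504  0.069] F [-1.7 -5.1  7.2] gap 0.15 J6 [23.5 20.5 -5.9 63.6 -0.1 77.9]
```

Emit:
servo_tool:
  moves:
    - [0,0,0,0,0,-0.0267]
    - [0,0,0,0,0,-0.0267]
    - [0,0,0,0,0,-0.0267]
    - [0,0,0,0,0,-0.0267]
    - [0,0,0,0,0,-0.0267]

```text
time: 26.58
eef_pos: [573.8, 249.4, 90.0]
tcp_rot: [179.9, 0.0, 29.7]
force: [-3.2, -5.4, 7.4]
finger_gap: 0.151
```

```bash
python3 tq.py
```

```text
26.57 yaw 29.68 pos [573.8 249.4  90. ] Tz [-1.004  0.537  0.173] F [-3.2 -5.4  7.4] gap 0.151 J6 [23.5 20.5 -5.9 63.6 -0.1 83.9]
```

Emit:
servo_tool:
  moves:
    - [0,0,0,0,0,-0.0267]
    - [0,0,0,0,0,-0.0267]
    - [0,0,0,0,0,-0.0267]
    - [0,0,0,0,0,-0.0267]
    - [0,0,0,0,0,-0.0267]

```text
time: 27.2
eef_pos: [573.7, 249.4, 90.0]
tcp_rot: [179.9, 0.0, 23.7]
force: [-2.8, -5.5, 7.6]
finger_gap: 0.151
```

```bash
python3 tq.py; python3 show.py kn4 140 170 230 220
```

```text
27.2 yaw 23.68 pos [573.7 249.4  90. ] Tz [-1.106  0.614  0.192] F [-2.8 -5.5  7.6] gap 0.151 J6 [23.5 20.5 -5.9 63.6 -0.1 89.9]
27.3 [573.71934363 249.38786717  90.02186034] [1.79911138e+02 1.82327819e-02 2.36908965e+01] 0.15553464701012723 [-3.25004783 -5.96004486  8.23280714] [-1.11025548  0.6074471   0.14518041]
```

View pics/kn4.png

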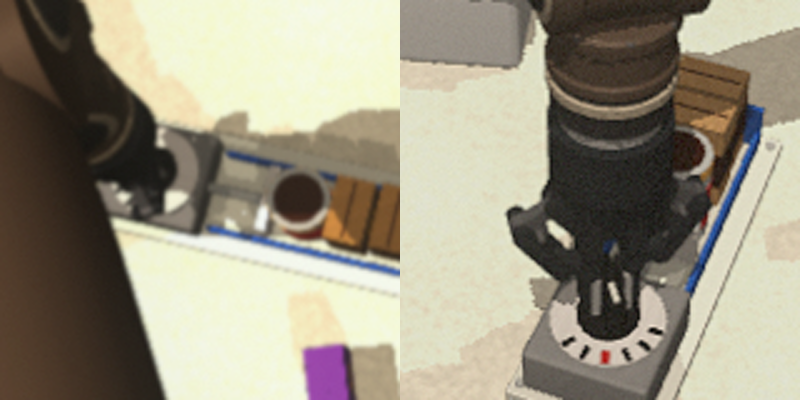

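Click 2 felt (0.10, 0.21, 0.15, 0.07, 0.17 Nm). I'm now 6° past the second stop, and the tin has met the carton. Continuing to the third.

Emit:
servo_tool:
  moves:
    - [0,0,0,0,0,-0.0267]
    - [0,0,0,0,0,-0.0267]
    - [0,0,0,0,0,-0.0267]
    - [0,0,0,0,0,-0.0267]
    - [0,0,0,0,0,-0.0267]

```text
time: 27.92
eef_pos: [573.6, 249.4, 90.0]
tcp_rot: [179.9, 0.0, 17.7]
force: [-3.4, -4.6, 8.0]
finger_gap: 0.151
```

```bash
python3 tq.py
```

```text
27.93 yaw 17.66 pos [573.6 249.4  90. ] Tz [-1.183  0.731  0.106] F [-3.4 -4.6  8. ] gap 0.151 J6 [23.5 20.5 -5.9 63.6 -0.1 95.9]
```

Emit:
servo_tool:
  moves:
    - [0,0,0,0,0,-0.0267]
    - [0,0,0,0,0,-0.0267]
    - [0,0,0,0,0,-0.0267]
    - [0,0,0,0,0,-0.0267]
    - [0,0,0,0,0,-0.0267]

```text
time: 28.55
eef_pos: [573.6, 249.3, 90.0]
tcp_rot: [179.9, 0.0, 11.6]
force: [-4.0, -5.8, 6.9]
finger_gap: 0.151
```

```bash
python3 tq.py
```

```text
28.55 yaw 11.65 pos [573.6 249.3  90. ] Tz [-1.183  0.763  0.067] F [-4.  -5.8  6.9] gap 0.151 J6 [ 2.350e+01  2.050e+01 -5.900e+00  6.360e+01 -1.000e-01  1.019e+02]
```

Emit:
servo_tool:
  moves:
    - [0,0,0,0,0,-0.0267]
    - [0,0,0,0,0,-0.0267]
    - [0,0,0,0,0,-0.0267]
    - [0,0,0,0,0,-0.0267]
    - [0,0,0,0,0,-0.0267]

```text
time: 29.18
eef_pos: [573.5, 249.3, 90.0]
tcp_rot: [179.9, 0.0, 5.6]
force: [-3.9, -5.1, 8.4]
finger_gap: 0.149
```

```bash
python3 tq.py; python3 show.py kn5 140 170 230 220; python3 tq.py
```

```text
29.18 yaw 5.65 pos [573.5 249.3  90. ] Tz [-1.163  0.773  0.112] F [-3.9 -5.1  8.4] gap 0.149 J6 [ 2.350e+01  2.050e+01 -5.900e+00  6.360e+01 -1.000e-01  1.079e+02]
29.275 [573.44435573 249.30934171  90.00660667] [1.79902578e+02 1.97677467e-02 5.66660861e+00] 0.15492356791123685 [-4.96231462 -5.83952652  8.14283585] [-1.12687107  0.7719838   0.06814252]
29.27 yaw 5.67 pos [573.4 249.3  90. ] Tz [-1.127  0.772  0.068] F [-5.  -5.8  8.1] gap 0.155 J6 [ 2.350e+01  2.050e+01 -5.900e+00  6.360e+01 -1.000e-01  1.079e+02]
```

View pics/kn5.png

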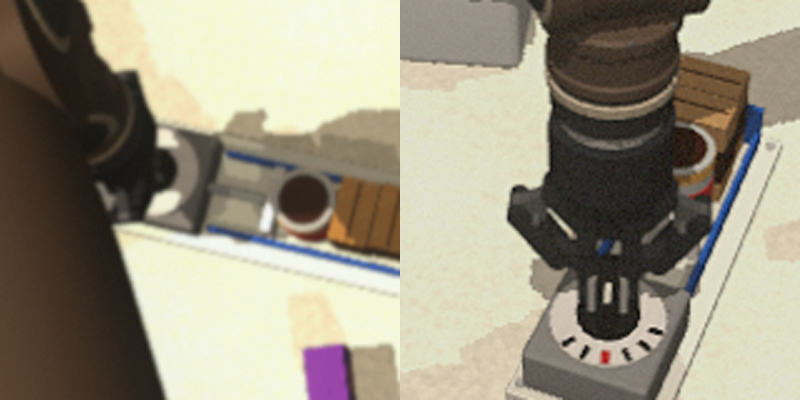

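Emit:
servo_tool:
  moves:
    - [0,0,0,0,0,0]
    - [0,0,0,0,0,0]
    - [0,0,0,0,0,0]
    - [0,0,0,0,0,0]
    - [0,0,0,0,0,0]

```text
time: 29.9
eef_pos: [573.5, 249.3, 90.0]
tcp_rot: [179.9, 0.0, 5.7]
force: [-3.7, -6.0, 8.6]
finger_gap: 0.151
```

```bash
python3 - <<'E'
from ov import *
T0=[]
for i in range(10):
    p=robot.snapshot("top" if i%2 else "side"); s=robot.read_state(); T0.append(s["wrist_torque"][2])
    if i==8: sd=p
    if i==9: tp=p
print("Tz mean",np.mean(T0),np.std(T0)/10**.5, s["time"],s["tcp_rot"])
q=(548.3,130.7,-12.2)
for nm,p,u,v,w,h,k,b in (("t",tp,215,220,110,80,7,(1.2,-.8)),("s",sd,290,290,70,80,8,(-1.5,.8))):
    im=crop(p,u,v,w,h,k,1.6); Q=(q[0]+b[0],q[1]+b[1],q[2])
    draw(im,p,T(Q,box(-30,30,8,18,52)),u,v,k,(0,255,255))
    a=np.radians(-72); 
    X=np.array(box(-23,23,-7,7,95)); X=np.c_[X[:,0]*np.cos(a)-X[:,1]*np.sin(a),X[:,0]*np.sin(a)+X[:,1]*np.cos(a)+122,X[:,2]]
    draw(im,p,T(Q,X),u,v,k,(255,255,0)); 
    draw(im,p,T(Q,[(0,122,95),(-40*np.cos(a),122-40*np.sin(a),50.)]),u,v,k,(0,0,255))
    cv2.imwrite(f"pics/fin_{nm}.png",im)
E
```

```text
Tz mean 0.09908986923780025 0.009397774228093564 30.4 [1.79904034e+02 2.11814565e-02 5.68181938e+00]
```

View pics/fin_t.png

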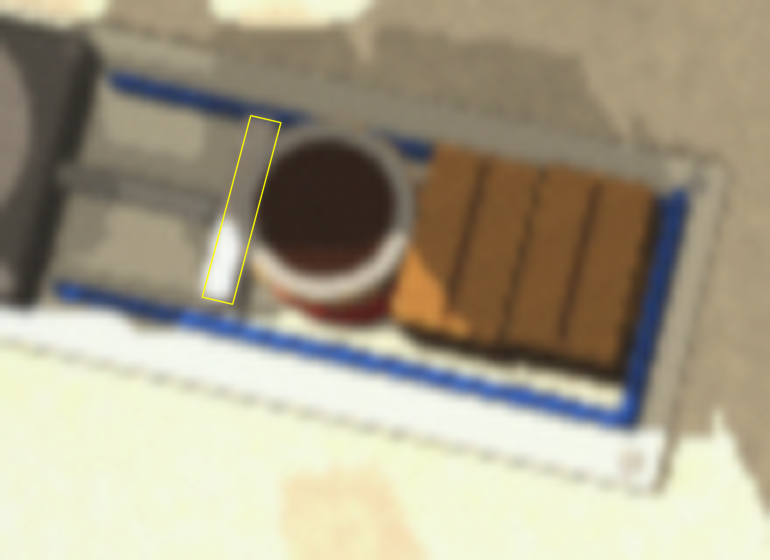

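View pics/fin_s.png

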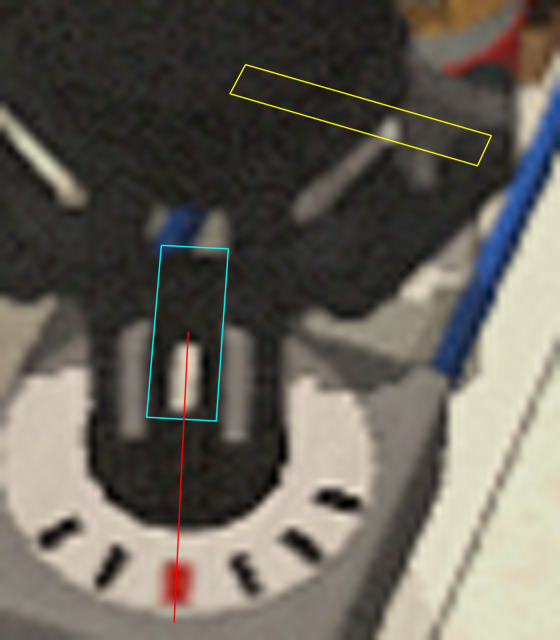

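Everything agrees on the third stop:
- **Pusher:** its edge lies on the 18 mm overlay.
- **Pointer:** at (185,375) in the crop, it lines up with the red mark at (177,582).
- **Torque:** mean 0.099 Nm, against 0.096 expected.

The row is closed up. Handing in while still gripping the knob.

```bash
python3 -c "
from station import robot
print(robot.close_job())"; python3 tq.py
```

```text
the job is handed in; nothing more can be done
None
the job is handed in; nothing more can be done
```

I stood the loose carton (label the same way round as the packed one) and then the red tin upright in the tray. I then turned the knob clockwise to the third stop and handed the job in at about 30 s, still gripping it. No verdict was reported.

**Last checks:**
- **Angle turned:** 72.1°, against 72° for the third stop.
- **Knob and pusher:** the pointer is on the red mark, and the pusher sits on the 18 mm overlay.
- **Row:** it is closed up and upright between the rails.
- **Holding torque:** 0.099 ± 0.009 Nm, against about 0.096 Nm expected.

**Weaker evidence:** the first click showed clearly in the torque. The second and third showed less cleanly, because the readings scatter by about 0.03 Nm. For those two I relied on the angle and the pictures as well.

No check failed. The two cameras disagreed by 2 to 4 mm, so I averaged them. The bowl, tub, jar, spatula and purple carton were not touched.

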